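Hold the hidden bolt head behind the bench bracket

TASK

Pull the metal guard plate straight up out of its slotted posts behind the bracket and stand it fully down in the slot of the wooden rack, let go. Then reach down into the narrow gap behind the bracket, take the hexagonal bolt head, which the running nut driver slowly turns, between the fingers and hold it so that it stands still: finish while holding it, do not let go. Leave the jar, the ball vise, the compound bar and the dish where they are.

Things in the scene. Friction and masses are not known exactly. Their poses are not given: they have to be found in the camera images.
- fixture: steel fixture, fixed to the bench left or right of its middle, turned up to 0.3 rad. Origin on the bench straight below the bolt head's centre, z up; the bolt's axis lies along x at z = 55 mm. Base plate x -145 to 45, y -90 to 90, top at z = 8. Bracket in front of the head (-x, towards the robot), rear wall behind it; the 44 mm gap between them (x -22 to 22) is open above.
- bracket_top (a point): middle of the top edge of the upright steel bracket, z = 85 mm, fixture x = -26. The bracket is 8 mm thick (x -30 to -22) and 90 mm wide (y). In front of it the nut driver: a black lying cylinder 38 mm in diameter along x, x -132 to -48, top at z = 74 mm.
- wall_top (a point): middle of the top edge of the wooden rear wall, z = 70 mm, fixture x = 28; the wall is x 22 to 34, y -60 to 60. Beside it two aluminium guard posts, y 66 to 78 and y -66 to -78, x 0 to 23, top at z = 60, each with an upright slot 7 mm wide (x 8 to 15) and 6 mm deep facing inwards.
- bolt_head: plain steel hexagonal bolt head, 24 mm across flats, 28 mm across corners, 12 mm thick along the bolt's axis. Origin at its centre, in the middle of the gap: fixture frame (0, 0, 55) mm. Its x is the bolt's axis (the fixture's x); the frame turns with the bolt. The shank from bracket to head is 16 mm thick.
- bolt (a joint): angle of the bolt about its axis (rad), starts at 0 to 1.05 and grows: the driver turns it at about 0.18 rad/s with 0.15 N m. At whole multiples of pi/3 two flats stand upright, facing the fixture's +y and -y. At odd multiples of pi/6 corners face there. It yields slowly to the fingers (0.83 N m per rad/s).
- guard: loose aluminium plate 4 mm thick (x), 140 wide (y), 120 tall (z), its top 22 mm a folded hem 10 mm thick; about 0.2 kg. Origin: centre of its lower edge. Starts upright in the fixture's posts, origin at fixture (11.5, 0, 8) mm, parallel to the bracket, top edge at 128 mm, 43 mm over the bracket. Raised 52 mm it clears the posts.
- rack: light wooden rack, 90 x 140 mm (x, y), fixed on the other side of the bench than the fixture, turned up to 0.3 rad. Origin: centre of its underside. One slot along y through its middle, open at both ends, 10 mm wide, floor at z = 10 mm, walls straight to z = 55 and flared above, top at z = 68. The guard leans in it by up to 0.13 rad.
- jar: glass jar with steel lid, 60 mm diameter, 95 mm tall, origin at its underside's centre; leave alone
- ball_vise: small metal engraver's ball vise, 84 mm diameter, 82 mm tall, origin at its underside's centre; leave alone
- compound_bar: stub of red-brown polishing compound 30 x 22 x 24 mm, origin at its underside's centre; leave alone
- dish: small white ceramic dish, 90 mm diameter, 22 mm tall, origin at its underside's centre; leave alone
Things that resemble listed ones, but are neither listed nor needed, are in the scene too. What is meant by the rack is not red, and is the larger of those in its own colour. There is more than one size of the guard; the job needs the smallest.

How it is judged:
On the way, in this order (a step that is already met when the one before it is completed fails the run):
1. the guard is lifted by the fingers clear above its posts (z of guard in the frame of fixture above 0.062 m and contact force between the fingers and guard above 1 N), for 0.1 s.
2. the guard stands fully down in the rack's slot, released (z of guard in the frame of rack between 0.006 and 0.016 m and x of guard in the frame of rack between -0.008 and 0.008 m and y of guard in the frame of rack between -0.035 and 0.035 m and angle between guard's own z axis and vertical below 0.25 rad and contact force between the fingers and guard below 0.2 N and linear speed of guard below 0.03 m/s), for 0.2 s.
3. the fingers grip the bolt head and it has stopped turning (contact force between the fingers and bolt_head above 8 N and distance between the grasp point and bolt_head below 0.02 m and velocity of joint bolt between -0.04 and 0.04 rad/s), for 0.5 s.
At the end, for the whole second after the job is handed in: Guard released, at rest and fully down in the rack slot (floor within 6 mm, within 8 mm of its mid-plane, 35 mm along it, leaning under 0.25 rad); fingers grip the bolt head (over 8 N, TCP within 20 mm of its centre) and it turns slower than 0.04 rad/s through the last second (all of step 2 and all of step 3); the arm keeps its last pose, push and grip.
It fails at once if the jar, ball vise, compound bar or dish is pushed more than 25 mm or tipped over (distance of any of jar, ball_vise, compound_bar, dish from where it was at the start of the episode above 0.025 m or angle between any of jar, ball_vise, compound_bar, dish's own z axis and vertical above 0.5 rad).
It also fails if it takes over 64 s, if anything falls off the work surface, if the arm or the gripper's body presses on something with over 40 N, if the wrist force passes 120 N, or if a joint passes its speed limit or range.

ROBOT

A 7-joint arm with a two-finger parallel gripper is mounted at the origin on the work surface. World frame = base frame: x ahead of the robot, y to its left, z up, the work surface at z = 0. Lengths are in m, angles in rad, forces in N, time in s.
With the tool pointing down it reaches from about 0.4 to 0.85 m from the base axis. Payload 4.5 kg.
Tool frame: the origin (TCP) lies between the finger pads, 19 mm behind the fingertips; this is the grasp point; z points along the fingers, y is the line along which they close (so a half turn about z gives the same grasp; the last joint's range is limited). The gripper opens to 85 mm and grips with 20 to 120 N. Pads are 22 mm wide; open, the fingers measure 114 mm over their backs; the gripper's body (76 mm by 85 mm) begins 54 mm behind the grasp point. The pads swing forward as they close: fully open they stand 13 mm farther back than shut.
Start: joints at [1.209, 0.689, -0.195, 1.565, 0.157, 0.902, -0.215], TCP at [0.241, -0.577, 0.25] pointing down, gripper open.
Joint ranges: [-3.01, 3.01], [-0.46, 2.08], [-1.47, 1.51], [0.13, 2.56], [-1, 4.14], [0.04, 2.09], [-2.66, 2.66]. Speed limits (rad/s): [2.57, 2.57, 3.14, 3.14, 3.14, 3.14, 3.14].

INTERFACE

Orientations are given as [roll, pitch, yaw] about the fixed x, y, z axes, in that order (R = Rz(yaw) Ry(pitch) Rx(roll)).
In Python, from bench import manip, imaging, sign_off, nets gives the robot as it stands.
- The arm moves only by the tool servo_tool, never from a script. Its argument "targets" is a list of rows, each a list of 7 numbers: the opening, from 0 (shut) to 1 (fully open), then the shift along the tool's x, y, z in units of 30 mm (1.0 is 30 mm), then the turn, a rotation vector about the tool's x, y, z in units of 6 degrees (1.0 is 6 degrees). A call has 1 to 12 rows; each row is the pose to reach, as a shift and turn from the pose commanded when the call began, along the tool's axes at that moment; what a row does not reach only later rows make up. A row lasts 1/10 s, in which the tool goes at most 50 mm and 8.59 degrees, less where a joint would pass 70% of its speed; a pose out of reach is approached as far as the arm can. A call with a gripper value outside its range is refused whole. The fingers move at their own pace and stop on an object; "squeeze" is the grip in N (left out, the last holds). Time passes only in rows, so rows that repeat a pose let the fingers close. It gives the time, the measured TCP pose, the force, the opening and the grip force at its end, in the units of the state.
- manip.state(): the state, without advancing time (a new reading comes with each control period).
- imaging.snapshot(name): name is "side" or "top" or "wrist"; returns the picture (400x640x3 uint8, red, green, blue); there is no depth.
- imaging.calibration(name): a dict with "camera_matrix" (3x3 intrinsics, pixels), "R" (3x3) and "t" (3): a world point X has camera coordinates R X + t. Camera axes: x right, y down, z forward; pixel columns grow to the right and rows downward; lengths in m; the calibration is good to about 2 mm. A picture is of the moment at which its call begins: read the wrist's pose just before it. calibration takes no time and is no camera call; for the wrist camera it gives the pose at the moment of the call.
- sign_off(): hands the job in; it is judged then, once.
Trained networks look in the newest picture that a camera, given by its name, has taken for a name from the list of things; names that differ only in an ending like _2 or _b are one class to them, and where a whole thing is asked for, a point or a joint stands for the part that bears it (a point fixed in the world has none). Each returns a list of dicts, best first, with "confidence" (0 to 1); they miss things now and then, are a little off and sometimes report something else, mostly with a low value. They report only what shows in the picture. A call takes as long as a camera call. They do not tell look-alikes from the thing itself.
- nets.search_frame(query, camera): "position" ([x, y, z] in m, in world coordinates, good to about 4 mm: the middle of the surface that is visible of it).
The state is a dict: "clock": time; "q": joint angles; "qd": joint speeds; "joint_torque": joint torques, N m; "position": TCP position; "ee_rot": TCP orientation; "force": force on the tool from outside, world axes, zero at the start; "torque": the same for the moment, N m; "opening": finger opening in m; "grasp_force": force on a finger pad.
Only numpy, scipy, OpenCV 4.12 (cv2) and the standard library are available. Lean on these libraries where they do the work, as an engineer would, in place of code of your own. Each camera call takes 0.05 s, during which the arm holds its last target. There are 200 camera calls.

## Working session

There is one attempt and no reset: what is moved stays moved. The work goes in short steps, Python scripts to look and compute and a tool call to move; the robot and the scene stay as the last step left them, time stands still between calls to the robot, and variables do not carry over. Pictures are saved under pics/ and viewed, at most 10 in all, crops included, and the job is handed in when it is done.

Besides the shell and the picture viewer there is one more tool, called after "Emit:" as name([rows], argument=value, ...), one row to a line, values as JSON. servo_tool: Moves the arm, as the interface text tells. Its arguments: {"type":"object","properties":{"targets":{"type":"array"},"squeeze":{"type":"number"}},"required":["targets"]}

```bash
mkdir -p pics; ls; python3 - <<'E'
from bench import manip, imaging, nets
import cv2, numpy as np
s=manip.state(); print(s)
for n in ("top","side"):
    im=imaging.snapshot(n); cv2.imwrite(f"pics/{n}0.png",im[:,:,::-1])
    c=imaging.calibration(n); print(n,c)
    for q in ("guard","rack","bracket_top","wall_top","bolt_head","fixture"):
        r=nets.search_frame(q,n)
        print(n,q,[(np.round(d["position"],3).tolist(),round(d["confidence"],2)) for d in r[:5]])
E
```

```text
pics
{'clock': 0.0, 'q': array([ 1.20877325,  0.68998415, -0.19450436,  1.56636091,  0.15729029,
        0.90251833, -0.21506013]), 'qd': array([-0.0009376 ,  0.00162974,  0.00161086,  0.00198868,  0.00110158,
       -0.00172154,  0.00163336]), 'joint_torque': array([ 8.09615040e-05, -5.39616215e+01, -1.26664884e+00, -1.58545911e+01,
        9.10165807e-03,  9.36253608e-03,  2.84544100e-06]), 'position': array([ 0.24068812, -0.57611456,  0.24917918]), 'ee_rot': array([-3.13971741e+00,  1.38617396e-04,  3.95936111e-01]), 'force': array([ 0.63631626, -0.56478047, -1.02888668]), 'torque': array([-0.00695191, -0.02428254,  0.00877914]), 'grasp_force': 0.0, 'opening': 0.08553004867141424}
top {'camera_matrix': array([[386.70582051,   0.        , 317.64018412],
       [  0.        , 386.70582051, 191.20647707],
       [  0.        ,   0.        ,   1.        ]]), 'R': array([[ 2.53165003e-03, -9.99861178e-01, -1.64686257e-02],
       [-9.92597129e-01, -5.12826164e-04, -1.21452367e-01],
       [ 1.21427061e-01,  1.66541855e-02, -9.92460632e-01]]), 't': array([0.04731996, 0.53663416, 1.00536
[... 528 characters left out ...]
408313, 188.66589039],
       [  0.        ,   0.        ,   1.        ]]), 'R': array([[-0.71738821, -0.6961768 , -0.02630617],
       [-0.34799226,  0.39079537, -0.85216217],
       [ 0.60353587, -0.60217675, -0.52261612]]), 't': array([0.41438763, 0.23239312, 1.03687661])}
side guard [([0.506, 0.266, 0.094], 0.9), ([0.68, 0.399, 0.083], 0.79), ([0.392, 0.492, 0.087], 0.78)]
side rack [([0.477, -0.196, 0.043], 0.96), ([0.343, -0.353, 0.038], 0.84), ([0.316, -0.182, 0.034], 0.77), ([0.424, 0.253, 0.008], 0.3)]
side bracket_top [([0.428, 0.259, 0.008], 0.91)]
side wall_top [([0.425, 0.252, 0.007], 0.22)]
side bolt_head [([0.47, 0.25, 0.064], 0.51)]
side fixture [([0.426, 0.25, 0.005], 0.79)]
```

View pics/top0.png

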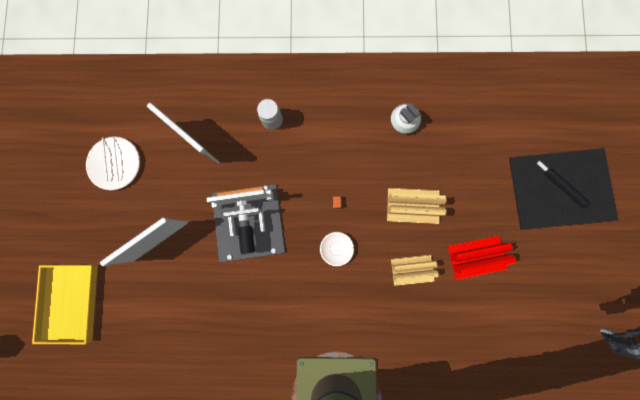

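View pics/side0.png

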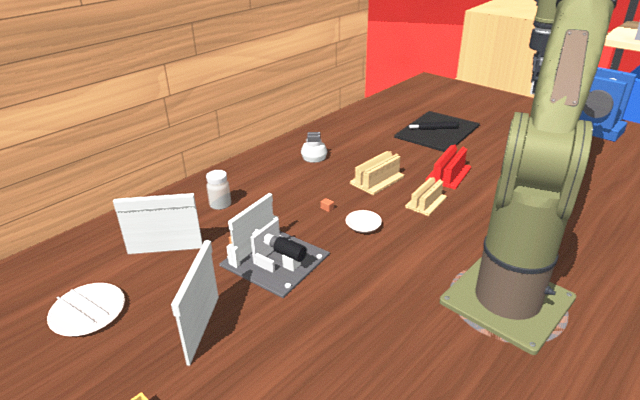

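The top view shows the fixture with its guard at about (240,195), the larger wooden rack at (415,206), and the smaller wooden and red ones at (414,270) and (482,257). I'll enlarge these two for corner picking.

```bash
python3 - <<'E'
import cv2, numpy as np
im=cv2.imread("pics/top0.png")
a=cv2.resize(im[175:270,200:295],None,fx=4.2,fy=6,interpolation=cv2.INTER_CUBIC)
a=cv2.resize(im[175:270,200:295],(570,570),interpolation=cv2.INTER_CUBIC)
b=cv2.resize(im[180:232,380:456],(0,0),fx=3,fy=3,interpolation=cv2.INTER_CUBIC)
o=np.zeros((570,800,3),np.uint8); o[:,:570]=a; o[:b.shape[0],572:800]=b
s=cv2.imread("pics/side0.png")[190:300,215:335]
c=cv2.resize(s,(228,209)); o[200:409,572:800]=c
cv2.imwrite("pics/crop1.png",o)
E
```

```text
(no output)
```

View pics/crop1.png

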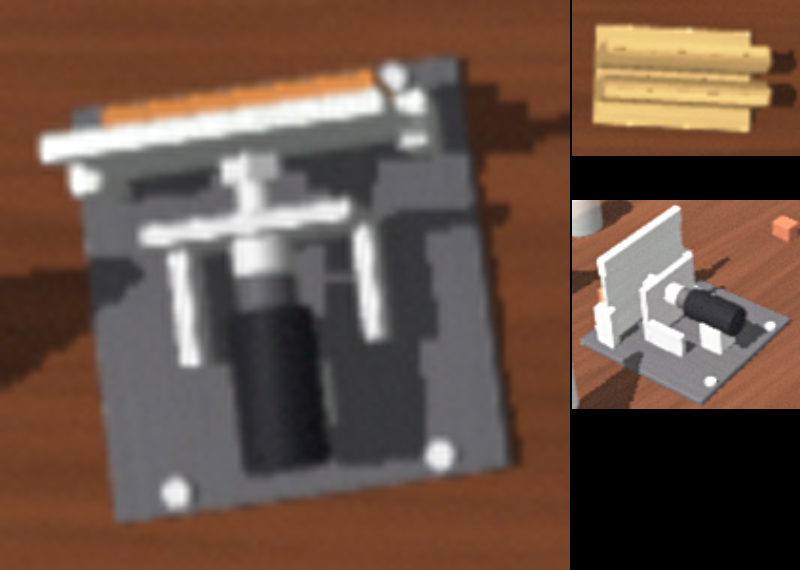

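The crop shows base-plate corners, the guard hem and the bracket clearly; fitting poses from those corners.

```bash
cat > h.py <<'E'
import numpy as np, cv2
from scipy.optimize import least_squares
from scipy.spatial.transform import Rotation as Rn
def proj(c,X):
    p=(c["R"]@np.atleast_2d(X).T).T+c["t"]; p=p@np.asarray(c["camera_matrix"]).T
    return p[:,:2]/p[:,2:]
def w(p,X):
    X=np.atleast_2d(X).astype(float); c,s=np.cos(p[2]),np.sin(p[2])
    return np.c_[p[0]+c*X[:,0]-s*X[:,1],p[1]+s*X[:,0]+c*X[:,1],X[:,2]]
def fit(c,X,px,p0):
    r=least_squares(lambda p:(proj(c,w(p,np.array(X)/1000))-px).ravel(),p0,loss="soft_l1")
    return r.x,np.round(proj(c,w(r.x,np.array(X)/1000))-px,2)
def rel(s,pos,rot):
    "shift (units 30mm) and turn (6 deg units) in the tool frame from pose s to pos, rot(Rotation)"
    R0=Rn.from_euler("xyz",s["ee_rot"])
    return np.round(R0.inv().apply(np.asarray(pos)-s["position"])/.03,2),np.round((R0.inv()*rot).as_rotvec(degrees=True)/6,2)
def down(yaw): return Rn.from_euler("xyz",[np.pi,0,yaw])
E
python3 - <<'E'
from h import *
from bench import imaging, manip
c=imaging.calibration("top")
u=np.array([(117,522),(505,465),(460,58),(72,107),(40,138),(45,163),(380,84),(383,108),(142,235),(350,210)])
px=(u+.5)/6-.5+[200,175]
X=[(-145,90,8),(-145,-90,8),(45,-90,8),(45,90,8),(16.5,70,128),(6.5,70,128),(16.5,-70,128),(6.5,-70,128),(-26,45,85),(-26,-45,85)]
print(*fit(c,X,px,[.5,.24,.1]))
u=np.array([(594,122),(597,25),(750,32),(748,131)])-[572,0]
px=(u+.5)/3-.5+[380,180]
for z in (0,10,20): print(*fit(c,[(-45,70,z),(45,70,z),(45,-70,z),(-45,-70,z)],px,[.5,-.2,0]))
s=manip.state()
for n in ("wrist",):
    cw=imaging.calibration(n); print(cw["camera_matrix"][0,0], -cw["R"].T@cw["t"]-s["position"], cw["R"])
E
```

```text
[0.50374847 0.2468582  0.14249659] [[-0.35  0.18]
 [ 0.95  0.31]
 [-0.43 -0.77]
 [-0.29  0.22]
 [ 0.18 -0.42]
 [-0.23 -0.56]
 [ 0.2   0.54]
 [ 0.2   0.56]
 [-0.24  0.28]
 [ 0.15 -0.52]]
[ 0.50140876 -0.21362405 -0.05178067] [[-0.02  0.1 ]
 [ 0.04 -0.12]
 [-0.07  0.17]
 [ 0.05 -0.15]]
[ 0.50057113 -0.21132354 -0.05166716] [[-0.27  0.24]
 [-0.2  -0.28]
 [ 0.17  0.02]
 [ 0.3   0.01]]
[ 0.49973718 -0.20902172 -0.05157981] [[-0.53  0.38]
 [-0.44 -0.46]
 [ 0.42 -0.13]
 [ 0.54  0.17]]
310.52733087699534 [0.0722232  0.03068627 0.12343427] [[ 3.85007898e-01 -9.22912862e-01 -8.75804901e-04]
 [-8.76822544e-01 -3.66076393e-01  3.11721512e-01]
 [-2.88012405e-01 -1.19247319e-01 -9.50173106e-01]]
```

```bash
python3 - <<'E'
from h import *
from bench import manip
print(rel(manip.state(),[.50,-.29,.27],down(1.519)))
E
```

```text
(array([11.65, -5.49, -0.67]), array([  0.  ,   0.  , -10.73]))
```

Emit:
servo_tool([
  [1,1.2,-0.5,-0.1,0,0,-1],
  [1,2.4,-1.1,-0.2,0,0,-2.1],
  [1,3.8,-1.8,-0.3,0,0,-3.4],
  [1,5.2,-2.4,-0.4,0,0,-4.7],
  [1,6.6,-3.1,-0.5,0,0,-6],
  [1,8,-3.8,-0.6,0,0,-7.3],
  [1,9.4,-4.4,-0.7,0,0,-8.6],
  [1,10.8,-5.1,-0.7,0,0,-9.9],
  [1,11.65,-5.5,-0.7,0,0,-10.7],
  [1,11.65,-5.5,-0.7,0,0,-10.7],
  [1,11.65,-5.5,-0.7,0,0,-10.7],
])

```text
clock: 1.8
position: [0.4999, -0.2895, 0.2709]
ee_rot: [-3.141, 0.0, 1.517]
force: [-0.0, -0.5, 0.3]
opening: 0.0854
grasp_force: 0.0
```

```bash
python3 - <<'E'
from h import *
from bench import manip, imaging
s=manip.state(); print(s["q"].round(2)); c=imaging.calibration("wrist")
im=imaging.snapshot("wrist").copy()
np.save("rackc.npy",c,allow_pickle=True)
cv2.imwrite("pics/w1.png",im[:,:,::-1])
print(s["clock"],manip.state()["clock"], rel(s,[.503,.17,.27],down(1.713)))
E
```

```text
[ 0.73  0.63 -0.5   1.68  0.36  0.92  0.05]
1.8 1.85 (array([15.3 , -0.72,  0.03]), array([-0.  ,  0.  , -1.87]))
```

View pics/w1.png

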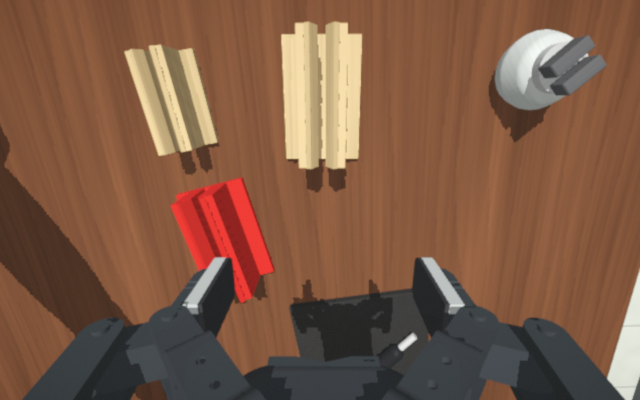

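Wrist view: larger wooden rack with base corners (282,35),(362,34),(359,159),(286,160), slot midline from (321,23) to (322.5,167) at the rail tops; gripper open, nothing touching.

```bash
python3 - <<'E'
from h import *
c=np.load("rackc.npy",allow_pickle=True).item()
for z in (0,10):
  X=[(-45,70,z),(45,70,z),(45,-70,z),(-45,-70,z),(0,70,68),(0,-70,68)]
  print(*fit(c,X,np.array([(282,35),(362,34),(359,159),(286,160),(321,23),(322.5,167)]),[.5,-.21,-.05]))
E
```

```text
[ 0.50100373 -0.2126788  -0.04723417] [[ 0.26  0.93]
 [-0.79  1.26]
 [-1.15 -1.8 ]
 [ 1.53 -2.31]
 [ 0.27 -1.24]
 [-0.03  2.08]]
[ 0.50095964 -0.21324909 -0.04671341] [[-0.9  -0.17]
 [ 0.19  0.1 ]
 [-0.31  0.1 ]
 [ 0.68 -0.37]
 [ 0.22 -0.54]
 [-0.    2.61]]
```

Emit:
servo_tool([
  [1,1.3,0,0,0,0,-0.2],
  [1,2.8,-0.1,0,0,0,-0.3],
  [1,4.4,-0.2,0,0,0,-0.5],
  [1,6,-0.3,0,0,0,-0.7],
  [1,7.6,-0.4,0,0,0,-0.9],
  [1,9.2,-0.5,0,0,0,-1.1],
  [1,10.8,-0.6,0,0,0,-1.3],
  [1,12.4,-0.7,0,0,0,-1.5],
  [1,14,-0.7,0,0,0,-1.7],
  [1,15.3,-0.7,0,0,0,-1.9],
  [1,15.3,-0.7,0,0,0,-1.9],
  [1,15.3,-0.7,0,0,0,-1.9],
])

```text
clock: 3.05
position: [0.5041, 0.1687, 0.2708]
ee_rot: [-3.141, 0.001, 1.714]
force: [-0.7, -1.6, -0.3]
opening: 0.0856
grasp_force: 0.0
```

```bash
python3 - <<'E'
from h import *
from bench import manip, imaging
c=imaging.calibration("wrist")
im=imaging.snapshot("wrist").copy()
np.save("fixc.npy",c,allow_pickle=True)
cv2.imwrite("pics/w2.png",im[:,:,::-1])
print(manip.state()["q"].round(2))
p=[.5037,.2469,.1425]
print(proj(c,w(p,np.array([(16.5,70,128),(6.5,70,128),(6.5,-70,128),(16.5,-70,128),(-26,45,85),(-26,-45,85)])/1000)).round(1))
E
```

```text
[-0.08  0.58 -0.53  1.81  0.37  0.86 -0.65]
[[362.    2.2]
 [348.6   2.2]
 [344.6 183.4]
 [355.8 183.4]
 [308.3  47.8]
 [309.6 147.6]]
```

View pics/w2.png

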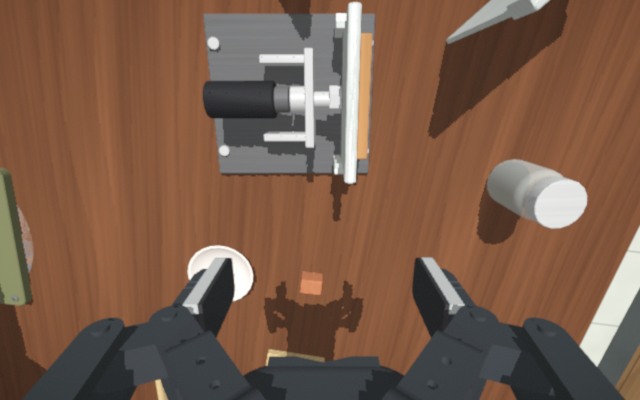

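Wrist view: guard hem corners at (348,2),(361,3),(356,183),(345,183), within a pixel of the prediction, so the fixture pose holds. Going to the grasp.

```bash
python3 - <<'E'
from h import *
from bench import manip
s=manip.state(); p=[.5037,.2469,.1425]
t=w(p,[.0115,0,.118])[0]; print(t,rel(s,t,down(.1425+np.pi/2)))
E
```

```text
[0.51508344 0.24853321 0.118     ] (array([2.64, 0.74, 5.08]), array([-0.01,  0.02, -0.01]))
```

Emit:
servo_tool([
  [1,1.2,0.4,0,0,0,0],
  [1,2.64,0.74,0,0,0,0],
  [1,2.64,0.74,0.8,0,0,0],
  [1,2.64,0.74,2.2,0,0,0],
  [1,2.64,0.74,3.5,0,0,0],
  [1,2.64,0.74,4.5,0,0,0],
  [1,2.64,0.74,5.0,0,0,0],
  [1,2.64,0.74,5.08,0,0,0],
  [0,2.64,0.74,5.08,0,0,0],
  [0,2.64,0.74,5.08,0,0,0],
  [0,2.64,0.74,5.08,0,0,0],
  [0,2.64,0.74,5.08,0,0,0],
], squeeze=60)

```text
clock: 4.3
position: [0.515, 0.2514, 0.1195]
ee_rot: [3.14, -0.0, 1.715]
force: [-0.2, -0.4, -1.0]
opening: 0.0284
grasp_force: 0.0
```

Emit:
servo_tool([
  [0,0,0,0,0,0,0],
  [0,0,0,0,0,0,0],
  [0,0,0,0,0,0,0],
  [0,0,0,0,0,0,0],
])

```text
clock: 4.7
position: [0.515, 0.2517, 0.1193]
ee_rot: [3.14, -0.0, 1.715]
force: [-0.3, -0.3, 6.0]
opening: 0.0095
grasp_force: 59.6
```

Emit:
servo_tool([
  [0,0,0,-0.2,0,0,0],
  [0,0,0,-0.6,0,0,0],
  [0,0,0,-1.1,0,0,0],
  [0,0,0,-1.7,0,0,0],
  [0,0,0,-2.4,0,0,0],
  [0,0,0,-3.2,0,0,0],
  [0,0,0,-4,0,0,0],
  [0,0,0,-4.3,0,0,0],
  [0,0,0,-4.3,0,0,0],
])

```text
clock: 5.6
position: [0.5147, 0.2516, 0.2488]
ee_rot: [3.14, -0.001, 1.715]
force: [1.0, 0.7, -1.4]
opening: 0.0092
grasp_force: 58.7
```

```bash
python3 - <<'E'
from h import *
from bench import manip, imaging
s=manip.state()
# TCP sits d off guard centre along y of guard
d=w([0,0,-.1425],[.515-.5151,.2517-.2485,0])[0]; print(d)
r=[.501,-.213,-.047]
t=w(r,[0,d[1],.25])[0]; print(t,rel(s,t,down(r[2]+np.pi/2)),s["opening"],s["grasp_force"])
E
```

```text
[0.00035547 0.00318177 0.        ]
[ 0.50114949 -0.20982175  0.25      ] (array([-15.16,  -2.66,  -0.06]), array([ 0.02, -0.01,  1.83])) 0.009228744692610773 58.737040758132935
```

Emit:
servo_tool([
  [0,-0.6,-0.1,0,0,0,0.1],
  [0,-1.7,-0.3,0,0,0,0.2],
  [0,-3.1,-0.5,0,0,0,0.4],
  [0,-4.6,-0.8,0,0,0,0.55],
  [0,-6.1,-1.1,0,0,0,0.75],
  [0,-7.6,-1.3,0,0,0,0.9],
  [0,-9.1,-1.6,0,0,0,1.1],
  [0,-10.6,-1.9,0,0,0,1.3],
  [0,-12.1,-2.1,0,0,0,1.45],
  [0,-13.6,-2.4,0,0,0,1.65],
  [0,-14.7,-2.6,0,0,0,1.8],
  [0,-15.16,-2.66,0,0,0,1.83],
])

```text
clock: 6.8
position: [0.4987, -0.2149, 0.2458]
ee_rot: [-3.138, 0.002, 1.517]
force: [0.4, -1.0, -2.1]
opening: 0.009
grasp_force: 58.7
```

Emit:
servo_tool([
  [0,0,0,0,0,0,0],
  [0,0,0,0.5,0,0,0],
  [0,0,0,1,0,0,0],
  [0,0,0,1.5,0,0,0],
  [0,0,0,1.8,0,0,0],
  [0,0,0,1.8,0,0,0],
  [0,0,0,1.8,0,0,0],
  [0,0,0,1.8,0,0,0],
])

```text
clock: 7.6
position: [0.5016, -0.2098, 0.1943]
ee_rot: [3.14, 0.0, 1.524]
force: [-0.2, -0.4, -1.9]
opening: 0.009
grasp_force: 58.6
```

```bash
python3 - <<'E'
from h import *
from bench import manip, imaging
s=manip.state(); print(s["position"],s["ee_rot"],s["force"])
r=[.501,-.213,-.047]
t=w(r,[0,.003,.122])[0]; print(t,rel(s,t,down(r[2]+np.pi/2)))
c=imaging.calibration("wrist")
im=imaging.snapshot("wrist")
top=imaging.snapshot("top")
o=np.zeros((600,800,3),np.uint8)
o[:375,:600]=cv2.resize(im,(600,375))
a=cv2.resize(top[170:240,370:470],(300,210),interpolation=cv2.INTER_CUBIC); o[380:590,:300]=a
sd=imaging.snapshot("side"); b=cv2.resize(sd[90:210,320:460],(245,210),interpolation=cv2.INTER_CUBIC); o[380:590,310:555]=b
cv2.imwrite("pics/w3.png",o[:,:,::-1])
E
```

```text
[ 0.50158538 -0.20976572  0.19426889] [3.14019670e+00 7.44783488e-05 1.52432086e+00] [-0.19221651 -0.44556228 -1.88417314]
[ 0.50114095 -0.21000331  0.122     ] (array([-0.01, -0.02,  2.41]), array([0.01, 0.  , 0.01]))
```

View pics/w3.png

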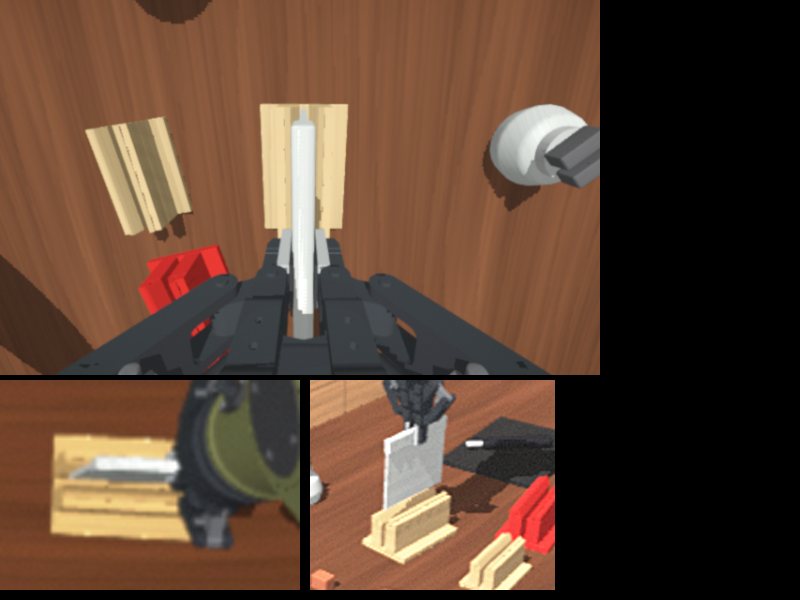

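Wrist view: the guard (centre about column 304 in the panel) hangs over the middle of the rack base (columns 261–348), aligned with the slot. Lowering.

Emit:
servo_tool([
  [0,0,0,0.3,0,0,0],
  [0,0,0,0.6,0,0,0],
  [0,0,0,0.9,0,0,0],
  [0,0,0,1.2,0,0,0],
  [0,0,0,1.5,0,0,0],
  [0,0,0,1.7,0,0,0],
  [0,0,0,1.9,0,0,0],
  [0,0,0,2.0,0,0,0],
  [0,0,0,2.0,0,0,0],
])

```text
clock: 8.65
position: [0.5008, -0.2101, 0.1332]
ee_rot: [-3.141, -0.0, 1.524]
force: [-0.2, 1.1, -1.9]
opening: 0.009
grasp_force: 58.8
```

Emit:
servo_tool([
  [0,0,0,0.1,0,0,0],
  [0,0,0,0.2,0,0,0],
  [0,0,0,0.3,0,0,0],
  [0,0,0,0.35,0,0,0],
  [0,0,0,0.35,0,0,0],
])

```text
clock: 9.15
position: [0.5008, -0.2102, 0.1229]
ee_rot: [-3.141, -0.0, 1.524]
force: [-0.2, -0.4, -2.0]
opening: 0.0087
grasp_force: 58.8
```

Emit:
servo_tool([
  [0,0,0,0.05,0,0,0],
  [0,0,0,0.08,0,0,0],
  [0,0,0,0.08,0,0,0],
])

```text
clock: 9.45
position: [0.5012, -0.2102, 0.1213]
ee_rot: [3.141, 0.0, 1.524]
force: [-0.4, 0.5, 3.5]
opening: 0.009
grasp_force: 59.5
```

Emit:
servo_tool([
  [0.3,0,0,0,0,0,0],
  [0.5,0,0,0,0,0,0],
  [0.5,0,0,0,0,0,0],
  [0.5,0,0,0,0,0,0],
  [0.5,0,0,0,0,0,0],
  [0.5,0,0,-0.3,0,0,0],
  [0.5,0,0,-0.8,0,0,0],
  [0.5,0,0,-1.8,0,0,0],
  [0.8,0,0,-3.2,0,0,0],
  [1,0,0,-4.5,0,0,0],
  [1,0,0,-5,0,0,0],
])

```text
clock: 10.55
position: [0.5028, -0.2102, 0.2752]
ee_rot: [3.135, 0.001, 1.524]
force: [1.4, -0.6, -0.0]
opening: 0.0835
grasp_force: 0.0
```

```bash
python3 - <<'E'
from h import *
from bench import manip, imaging
s=manip.state(); print(s["position"],s["force"],s["clock"],s["q"].round(2))
im=imaging.snapshot("wrist"); sd=imaging.snapshot("side")
o=np.zeros((600,800,3),np.uint8)
o[:375,:600]=cv2.resize(im,(600,375))
b=cv2.resize(sd[90:210,320:460],(245,210),interpolation=cv2.INTER_CUBIC); o[380:590,310:555]=b
cv2.imwrite("pics/w4.png",o[:,:,::-1])
p=[.5037,.2469,.1425]
print(rel(s,w(p,[-.0,0,.26])[0],down(.1425)))
E
```

```text
[ 0.50275839 -0.210236    0.27516259] [ 1.36370318 -0.59143442 -0.04867414] 10.55 [ 0.63  0.59 -0.53  1.77  0.37  0.88 -0.11]
(array([15.22, -0.69,  0.48]), array([ 0.06, -0.03, 13.19]))
```

View pics/w4.png

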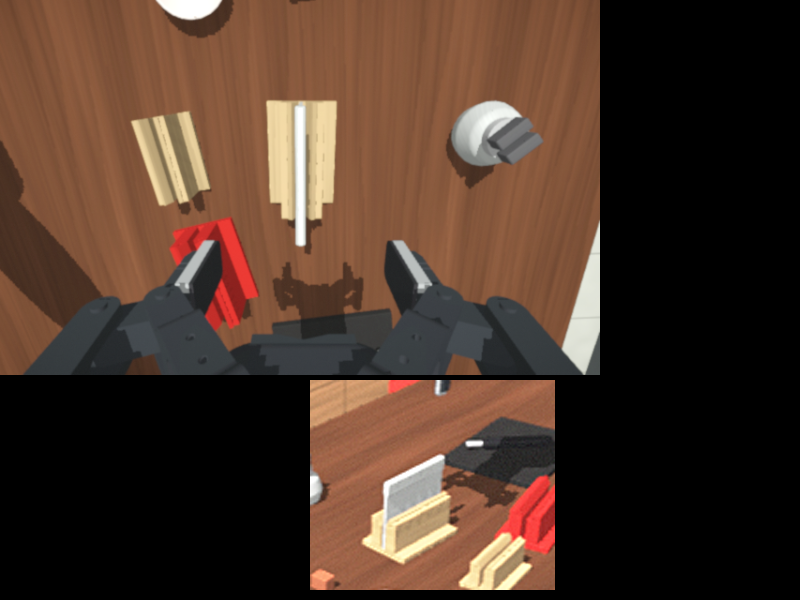

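The guard stands down in the slot (side panel, about (413,510)), released. Moving on to the bolt.

Emit:
servo_tool([
  [1,0.5,0,0,0,0,0.5],
  [1,1.6,0,0.1,0,0,1.5],
  [1,3,-0.1,0.1,0,0,2.7],
  [1,4.5,-0.2,0.2,0,0,4],
  [1,6,-0.3,0.2,0,0,5.3],
  [1,7.5,-0.3,0.3,0,0,6.6],
  [1,9,-0.4,0.3,0,0,7.9],
  [1,10.5,-0.5,0.4,0,0,9.2],
  [1,12,-0.6,0.4,0,0,10.5],
  [1,13.5,-0.6,0.4,0,0,11.8],
  [1,14.7,-0.7,0.5,0,0,12.8],
  [1,15.22,-0.69,0.5,0,0,13.2],
])

```text
clock: 11.85
position: [0.4996, 0.2518, 0.2543]
ee_rot: [-3.14, 0.002, 0.145]
force: [-0.3, -0.2, -0.6]
opening: 0.0855
grasp_force: 0.0
```

Emit:
servo_tool([
  [1,0,0,0,0,0,0],
  [1,0,0,0,0,0,0],
  [1,0,0,0,0,0,0],
])

```text
clock: 12.15
position: [0.5019, 0.2444, 0.2553]
ee_rot: [3.14, 0.001, 0.139]
force: [0.5, -1.0, -0.2]
opening: 0.0855
grasp_force: 0.0
```

```bash
python3 - <<'E'
from h import *
from bench import manip, imaging
s=manip.state(); print(s["position"],s["ee_rot"],s["clock"],s["q"].round(2))
c=imaging.calibration("wrist")
im=imaging.snapshot("wrist"); p=[.5037,.2469,.1425]
print(proj(c,w(p,np.array([(-26,45,85),(-26,-45,85),(28,60,70),(28,-60,70),(0,0,55)])/1000)).round(1))
np.save("im5.npy",im)
print(rel(s,w(p,[0,0,.055])[0],down(.1425)))
o=np.zeros((600,800,3),np.uint8)
u,v=proj(c,w(p,[0,0,.055]))[0].astype(int)
o[:250,:400]=cv2.resize(im,(400,250))
y0=max(v-40,0);x0=u-60
a=im[y0:y0+80,x0:x0+120]; a=cv2.resize(a,None,fx=4,fy=4,interpolation=cv2.INTER_CUBIC); o[255:255+a.shape[0],:a.shape[1]]=a
print(x0,y0)
cv2.imwrite("pics/w5.png",o[:,:,::-1])
E
```

```text
[0.5018862  0.24439453 0.25528373] [3.13966116e+00 1.08072401e-03 1.39336508e-01] 12.15 [-0.49  0.59 -0.07  1.77  0.06  0.79 -2.02]
[[276.1 204.6]
 [366.  204.2]
 [260.4 148.3]
 [381.3 147.8]
 [321.1 172.1]]
(array([ 0.08, -0.09,  6.68]), array([ 0.02,  0.01, -0.03]))
261 132
```

View pics/w5.png

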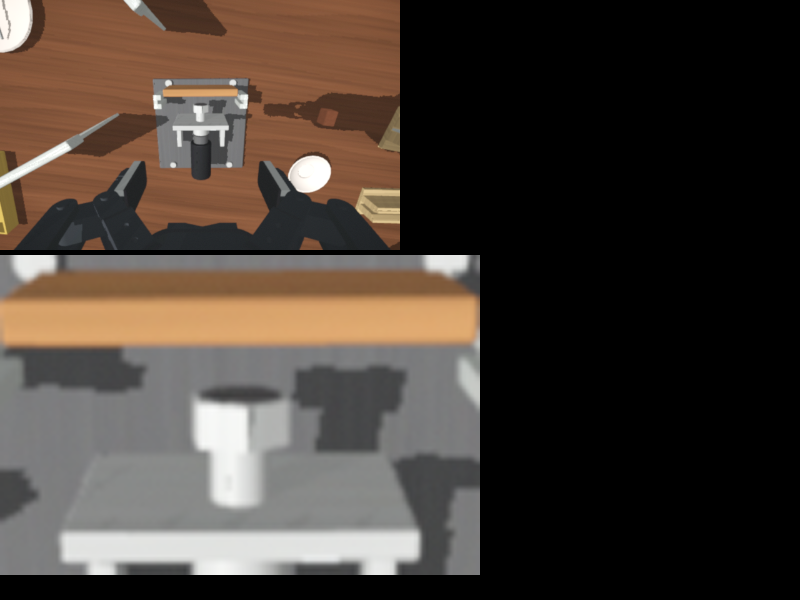

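Wrist view: bolt head centred near crop column 241, with a ridge about 3 mm to the right of it, so flats were vertical about 12° ago. The next alignment is in about 4.7 s (t≈16.9). The bracket edge matches the prediction (276–366), so I can descend.

Emit:
servo_tool([
  [1,0.08,-0.09,0.5,0,0,0],
  [1,0.08,-0.09,1.6,0,0,0],
  [1,0.08,-0.09,2.8,0,0,0],
  [1,0.08,-0.09,3.6,0,0,0],
  [1,0.08,-0.09,4,0,0,0],
  [1,0.08,-0.09,4.3,0,0,0],
  [1,0.08,-0.09,4.3,0,0,0],
  [1,0.08,-0.09,4.3,0,0,0],
])

```text
clock: 13.0
position: [0.5045, 0.2499, 0.1276]
ee_rot: [-3.141, -0.002, 0.141]
force: [0.4, -0.2, -0.2]
opening: 0.0856
grasp_force: 0.0
```

```bash
python3 - <<'E'
from h import *
from bench import manip, imaging
s=manip.state(); p=[.5037,.2469,.1425]
print(s["clock"],w(p,[0,0,.055])[0],rel(s,w(p,[0,0,.055])[0],down(.1425)))
E
```

```text
13.0 [0.5037 0.2469 0.055 ] (array([-0.05,  0.1 ,  2.42]), array([-0.  , -0.02, -0.01]))
```

Emit:
servo_tool([
  [1,-0.05,0.1,0.2,0,0,0],
  [1,-0.05,0.1,0.5,0,0,0],
  [1,-0.05,0.1,0.8,0,0,0],
  [1,-0.05,0.1,1.1,0,0,0],
  [1,-0.05,0.1,1.4,0,0,0],
  [1,-0.05,0.1,1.7,0,0,0],
  [1,-0.05,0.1,2.0,0,0,0],
  [1,-0.05,0.1,2.2,0,0,0],
  [1,-0.05,0.1,2.4,0,0,0],
  [1,-0.05,0.1,2.4,0,0,0],
  [1,-0.05,0.1,2.4,0,0,0],
  [1,-0.05,0.1,2.4,0,0,0],
])

```text
clock: 14.2
position: [0.503, 0.2468, 0.055]
ee_rot: [-3.141, -0.001, 0.141]
force: [0.0, -0.8, -0.1]
opening: 0.0853
grasp_force: 0.0
```

```bash
python3 - <<'E'
from h import *
from bench import manip, imaging
s=manip.state(); p=[.5037,.2469,.1425]
print(s["clock"],rel(s,w(p,[0,0,.055])[0],down(.1425)))
c=imaging.calibration("wrist"); im=imaging.snapshot("wrist")
u,v=proj(c,w(p,[0,0,.055]))[0].astype(int); print(u,v)
a=im[max(v-90,0):v+90,u-130:u+130]
cv2.imwrite("pics/w6.png",cv2.resize(a,None,fx=3,fy=3)[:,:,::-1])
E
```

```text
14.2 (array([ 0.02, -0.  ,  0.  ]), array([-0.  , -0.01, -0.01]))
323 276
```

View pics/w6.png

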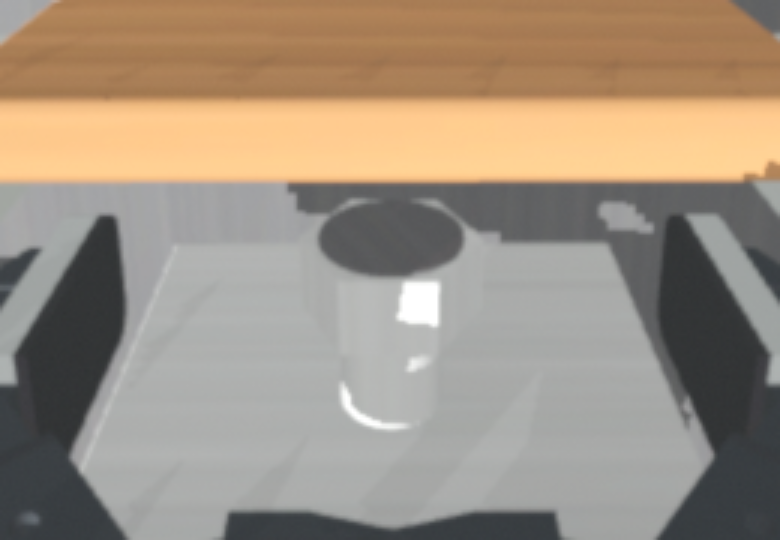

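Wrist view: head between the two open pads, centred at column ~391. One flat faces up (ridges 340 and 440), so corners face the pads now and flats arrive about 2.9 s later. Waiting, then closing.

Emit:
servo_tool([
  [1,0,0,0,0,0,0],
  [1,0,0,0,0,0,0],
  [1,0,0,0,0,0,0],
  [1,0,0,0,0,0,0],
  [1,0,0,0,0,0,0],
  [1,0,0,0,0,0,0],
  [1,0,0,0,0,0,0],
  [1,0,0,0,0,0,0],
  [1,0,0,0,0,0,0],
  [1,0,0,0,0,0,0],
  [1,0,0,0,0,0,0],
  [1,0,0,0,0,0,0],
])

```text
clock: 15.45
position: [0.5028, 0.2467, 0.0547]
ee_rot: [3.142, -0.0, 0.141]
force: [-0.3, 0.2, 0.4]
opening: 0.0852
grasp_force: 0.0
```

Emit:
servo_tool([
  [1,0,0,0,0,0,0],
  [1,0,0,0,0,0,0],
  [1,0,0,0,0,0,0],
  [1,0,0,0,0,0,0],
  [1,0,0,0,0,0,0],
  [1,0,0,0,0,0,0],
  [1,0,0,0,0,0,0],
  [1,0,0,0,0,0,0],
  [1,0,0,0,0,0,0],
  [1,0,0,0,0,0,0],
  [1,0,0,0,0,0,0],
])

```text
clock: 16.55
position: [0.5027, 0.2467, 0.0547]
ee_rot: [3.142, -0.0, 0.141]
force: [0.4, 0.3, -0.3]
opening: 0.0855
grasp_force: 0.0
```

Emit:
servo_tool([
  [0,0,0,0,0,0,0],
  [0,0,0,0,0,0,0],
  [0,0,0,0,0,0,0],
  [0,0,0,0,0,0,0],
  [0,0,0,0,0,0,0],
  [0,0,0,0,0,0,0],
  [0,0,0,0,0,0,0],
  [0,0,0,0,0,0,0],
  [0,0,0,0,0,0,0],
  [0,0,0,0,0,0,0],
  [0,0,0,0,0,0,0],
  [0,0,0,0,0,0,0],
], squeeze=80)

```text
clock: 17.75
position: [0.5027, 0.247, 0.055]
ee_rot: [-3.141, -0.0, 0.142]
force: [-2.2, 0.9, 5.3]
opening: 0.0223
grasp_force: 78.6
```

Emit:
servo_tool([
  [0,0,0,0,0,0,0],
  [0,0,0,0,0,0,0],
  [0,0,0,0,0,0,0],
  [0,0,0,0,0,0,0],
  [0,0,0,0,0,0,0],
  [0,0,0,0,0,0,0],
  [0,0,0,0,0,0,0],
  [0,0,0,0,0,0,0],
])

```text
clock: 18.55
position: [0.5027, 0.247, 0.0549]
ee_rot: [-3.141, -0.0, 0.142]
force: [-0.9, 0.7, 4.9]
opening: 0.0223
grasp_force: 78.6
```

```bash
python3 - <<'E'
from h import *
from bench import manip, imaging, nets
s=manip.state(); print(s["clock"],s["opening"],s["grasp_force"],s["torque"],s["force"])
imaging.snapshot("side")
a=[imaging.snapshot("wrist").astype(int)]
for i in range(20): b=imaging.snapshot("wrist")
m=np.abs(b.astype(int)-a[0]).max(2); print("changed px in 1 s",(m>25).sum(), m.max())
s=manip.state(); print(s["clock"],s["opening"],s["grasp_force"])
cv2.imwrite("pics/w7.png",np.vstack([b,imaging.snapshot("side")[90:210]])[:,:,::-1])
E
```

```text
18.55 0.0222732653571623 78.62496910354821 [0.20613212 0.29102989 0.07531786] [-0.90701314  0.71507612  4.85025016]
changed px in 1 s 22 46
19.65 0.02248962466704793 78.62513606451103
```

View pics/w7.png

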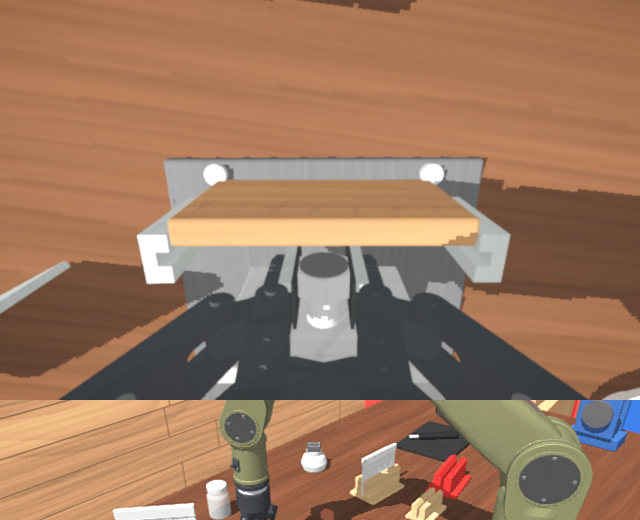

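The head sits between the pads at (323,285), unchanged over 1 s at 79 N. The guard still stands in the rack at (378,465). Handing in.

```bash
python3 -c "
from bench import sign_off
print(sign_off())"
```

```text
the job is handed in; nothing more can be done
None
```

I stood the guard down in the wooden rack's slot and let it go, then gripped the bolt head at 79 N; it had visibly stopped turning when I handed the job in, at about 20 s of the 64 s; no verdict was returned.

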